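Flip the round job-status flag at the cylinder-head bench

TASK

The cylinder head on this bench has passed its check: flip the round status flag right over its hinge, from the side it lies on nearest the robot to the far side, until it lies down flat there with the ring mark showing on top. Push it round steadily with the fingertips, without pinching the blade or flinging it, and then let go. Leave the square flag as it is and do not disturb the loose oil bottle, valve and collar.

Things in the scene. Friction and masses are not known exactly. Their poses are not given: they have to be found in the camera images.
- round_stand: stand of the round flag, bolted to the bench: base plate 100 x 110 x 12 mm with two grey uprights (24 mm in x, 8 mm in y, at y = -34 and +34 mm, tops 124 mm above the bench) that carry the hinge pin between them. Origin: centre of its underside, on the bench. x points away from the robot, y along the hinge pin, z up; yaw up to 0.3 rad either way.
- round_hinge (a point): middle of the round flag's hinge pin, 110 mm above the bench straight over the stand's origin; the axis runs along the stand's y. Under the blade there is only the base plate, so fingertips slanting forward can get below its free edge
- round_flag (a joint): angle of the round flag about its hinge: 0 lying level towards the robot (along the stand's -x), pi/2 blade upright, pi = 3.14 lying level on the far side (stand's +x); stops at both. Starts between 0 and 0.3. The hinge is stiff (0.11 N m friction, more than the flag's weight): the flag stays wherever it is left, right down to the far stop; 1 to 3 N at the free edge moves it
- round_edge (a point): middle of the free edge of the round blade, 98 mm from the hinge axis, at mid thickness. The blade is a flat bare-aluminium disc 80 mm in diameter, 6 mm thick, its centre 58 mm from the hinge axis, joined to the pin by a neck 26 mm wide; about 0.09 kg
- round_bar_face: the bar-marked side of the round blade, a 3 mm plate fixed to the flag; origin on the hinge axis, -x points along the blade to its free edge, z is square to the blade. This side is on top at the start (dark straight bar 52 x 12 mm) and underneath when the flag has been flipped
- round_ring_face: the ring-marked side of the round blade, a 3 mm plate fixed to the flag; origin on the hinge axis, -x points along the blade to its free edge, z is square to the blade. This side is underneath at the start (dark ring 52 mm across) and on top when the flag has been flipped; this is the side to push against
- square_stand: stand of the square flag, same build as round_stand, bolted to the bench; the two stands may be either way round, left or right. To be left alone
- square_edge (a point): middle of the free edge of the square blade (80 x 80 x 6 mm, otherwise as the round one, its hinge 110 mm above the bench and 98 mm from this edge). It lies towards the robot, 0 to 0.3 rad above level, and must stay as it is
- oil_bottle: loose plastic bottle, 60 mm diameter, 150 mm tall, standing left of the flags; origin at the centre of its underside. Not to be disturbed
- valve: loose engine valve standing on its head: head 44 mm diameter, stem 9 mm, 115 mm tall, right of the flags; origin at the centre of its underside. Not to be disturbed
- collar: loose stepped steel collar, 40 mm diameter, 45 mm tall, standing between the flags on the robot's side; origin at the centre of its underside. Not to be disturbed
There are look-alikes about, which are no part of the job. What is shaped like the round_stand but turquoise or yellow is not meant.

How it is judged:
By the outcome, as a careful person would: the job done as asked, in the order asked, and still so for the second after the job is handed in, with the robot touching nothing.
It also fails if it takes over 40 s, if anything falls off the work surface, if the arm or the gripper's body presses on something with over 40 N, if the wrist force passes 120 N, or if a joint passes its speed limit or range.

ROBOT

A 6-joint arm with a two-finger parallel gripper is mounted at the origin on the work surface. World frame = base frame: x ahead of the robot, y to its left, z up, the work surface at z = 0. Lengths are in mm, angles in rad, forces in N, time in s.
With the tool pointing down it reaches from about 300 to 775 mm from the base axis. Payload 14.6 kg.
Tool frame: the origin (TCP) lies at the very end of the fingers, on their centre line; the grasp point (between the pads) lies 19 mm behind it; y points along the fingers, z is the direction in which the jaws open and shut, and the axes are right-handed (so a half turn about y gives the same grasp; the last joint's range is limited). The gripper opens to 94 mm and grips with 3 to 60 N. Pads are 16 mm wide; open, the fingers measure 119 mm over their backs; the gripper's body (75 mm by 177 mm) begins 78 mm behind the grasp point.
Start: joints at [1.15, 0.3, 1.521, -0, 1.321, -0.067], TCP at [190.553, 515.925, 205.446] pointing down, gripper open.
Joint ranges: [-3.03, 3.03], [-0.79, 2.21], [0.23, 2.52], [-1.04, 4.18], [0, 3.07], [-2.55, 2.55]. Speed limits (rad/s): [2.22, 2.22, 2.57, 3.14, 3.14, 3.14].

INTERFACE

Orientations are given as [roll, pitch, yaw] about the fixed x, y, z axes, in that order (R = Rz(yaw) Ry(pitch) Rx(roll)).
In Python, from cell import monitor, optics, manip gives the robot as it stands.
- The arm moves only by the shell command python3 -m creep 'ROWS' [FORCE]. ROWS is JSON, a list of rows, each an object of numbers: "tx", "ty", "tz": the shift along the tool's x, y, z scaled (see below); "turn": the turn about the tool's y scaled (see below); "fingers": the finger opening in mm, from 0 to 94. In form: [{"tx": .., "ty": .., "tz": .., "turn": .., "fingers": ..}, ...]. A call has 1 to 20 rows; each row is the pose to reach, as a shift and turn from the pose measured when the call began, along the tool's axes at that moment, turning the shorter way round; what a row does not reach only later rows make up. The controller multiplies each number of a shift by 200 mm and each number of a turn by pi rad. A row lasts 1/10 s, in which the tool goes at most 50 mm and 8.59 degrees, less where a joint would pass 70% of its speed; a pose out of reach is approached as far as the arm can. A call with a number of a shift or a turn outside -1 to 1 is refused whole. A call with a gripper value outside its range is refused whole. The fingers move at their own pace and stop on an object; FORCE is the grip in N (left out, the last holds). Time passes only in rows, so rows that repeat a pose let the fingers close. It gives the time, the measured TCP pose, the force and the opening at its end, in the units of the state.
- monitor.read_state(): the state, without advancing time (a new reading comes with each control period).
- optics.camera(name): name is "side" or "top" or "wrist"; returns a dict with "frame" (420x560x3 uint8, red, green, blue), "range_z" (420x560 float32, mm along the optical axis (not along the pixel's ray), 0 where there is no reading), "fx", "fy", "cx", "cy" (pixels), "distortion" ([k1, k2, p1, p2, k3] as OpenCV has them; the pictures are not rectified), "R" (3x3) and "t" (3): a world point X has camera coordinates R X + t; the wrist camera has in their place "mount" (4x4, takes a point from camera to tool coordinates, whose origin is the TCP and whose axes are the tool frame's). Camera axes: x right, y down, z forward; pixel columns grow to the right and rows downward; lengths in mm; the calibration is good to about 2 mm. A picture is of the moment at which its call begins: read the wrist's pose just before it.
- manip.sign_off(): hands the job in, once; it reports no verdict.
The state is a dict: "clock": time; "joints": joint angles; "qd": joint speeds; "effort": joint torques, N m; "eef_pos": TCP position; "eef_rot": TCP orientation; "wrist_force": force on the tool from outside, world axes, zero at the start; "moment": the same for the moment, N m; "finger_gap": finger opening in mm.
Only numpy, scipy, OpenCV 4.12 (cv2) and the standard library are available. Lean on these libraries where they do the work, as an engineer would, in place of code of your own. Each camera call takes 0.05 s, during which the arm holds its last target.

## Working session

There is one attempt and no reset: what is moved stays moved. The work goes in short steps, Python scripts to look and compute and a shell command to move; the robot and the scene stay as the last step left them, time stands still between calls to the robot, and variables do not carry over. Pictures are saved under pics/ and viewed, and the job is handed in when it is done.

```bash
ls; mkdir -p pics; python3 - <<'E'
from cell import monitor, optics
import cv2,numpy as np
s=monitor.read_state(); print(s)
for n in ("side","top","wrist"):
    c=optics.camera(n)
    cv2.imwrite(f"pics/{n}0.png",c["frame"][:,:,::-1])
    np.savez(f"{n}0.npz",**{k:np.array(v) for k,v in c.items()})
    print(n,{k:np.round(v,3).tolist() for k,v in c.items() if k not in("frame","range_z")})
E
```

```text
pics
{'clock': 0.0, 'joints': array([ 1.15037791e+00,  3.00463218e-01,  1.52160129e+00,  1.18305559e-05,
        1.32068674e+00, -6.66202569e-02]), 'qd': array([-0.00103067, -0.001138  ,  0.0004572 ,  0.0003529 , -0.00068612,
       -0.0002924 ]), 'effort': array([-7.35697677e-05, -5.31809020e+01, -3.52737021e+01,  7.09070452e-02,
        2.44987925e-02, -3.48850813e-05]), 'eef_pos': array([190.45552834, 515.68617434, 204.8821016 ]), 'eef_rot': array([-1.57195159e+00,  8.85625045e-05, -3.53801147e-01]), 'wrist_force': array([0.41560616, 0.32814266, 0.4743145 ]), 'moment': array([-0.00745729,  0.00129864,  0.00386673]), 'finger_gap': 93.6715425492182}
side {'fx': 392.459, 'fy': 392.459, 'cx': 274.591, 'cy': 210.117, 'distortion': [0.026, 0.0, 0.0, 0.0, 0.0], 'R': [[0.767, -0.642, -0.009], [-0.356, -0.412, -0.839], [0.535, 0.646, -0.544]], 't': [-356.965, 257.694, 713.524]}
top {'fx': 539.156, 'fy': 539.156, 'cx': 268.218, 'cy': 212.344, 'distortion': [0.033, 0.0, 0.0, 0.0, 0.0], 'R': [[-0.025, -1.0, -0.015], [-0.998, 0.026, -0.065], [0.066, 0.013, -0.998]], 't': [26.662, 489.942, 1501.439]}
wrist {'fx': 328.931, 'fy': 328.931, 'cx': 274.178, 'cy': 209.246, 'distortion': [-0.063, 0.0, 0.0, 0.0, 0.0], 'mount': [[-0.0, 0.965, 0.263, -75.208], [-0.0, -0.263, 0.965, -179.886], [1.0, 0.0, 0.001, 1.284], [0.0, 0.0, 0.0, 1.0]]}
```

View pics/side0.png

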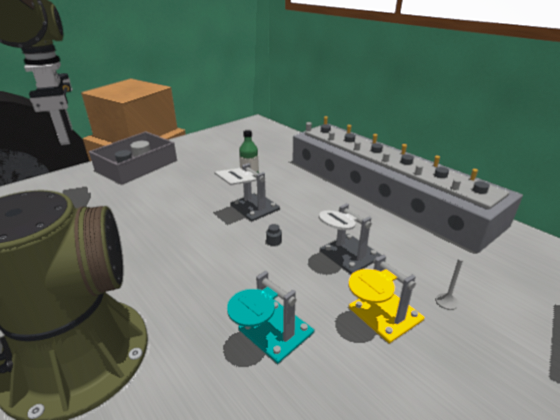

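View pics/top0.png

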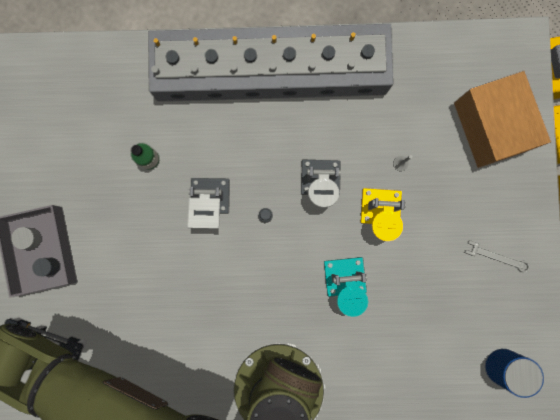

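View pics/wrist0.png

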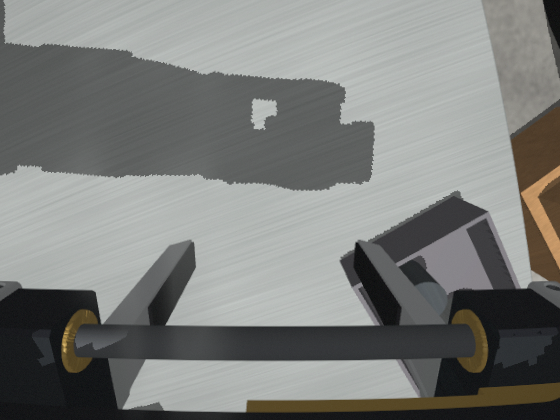

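The top view shows three flags with round blades. The bare-metal one on the grey stand is at about (322,190), the yellow one at (385,215) and the turquoise one at (348,290). The grey one fits the description, because yellow and turquoise are excluded. The square metal flag is at (205,212). I'll confirm in an enlarged crop and measure from the range data.

```bash
cat > h.py <<'E'
import numpy as np,cv2
def cloud(c):
    K=np.array([[c['fx'],0,c['cx']],[0,c['fy'],c['cy']],[0,0,1]],float)
    h,w=c['range_z'].shape
    u,v=np.meshgrid(np.arange(w),np.arange(h))
    p=cv2.undistortPoints(np.stack([u,v],-1).reshape(-1,1,2).astype(np.float32),K,np.array(c['distortion'],float)).reshape(h,w,2)
    z=c['range_z']; X=np.dstack([p[...,0]*z,p[...,1]*z,z])
    return (X-np.array(c['t']))@np.array(c['R'])   # R^T(X-t)
def proj(c,P):
    K=np.array([[c['fx'],0,c['cx']],[0,c['fy'],c['cy']],[0,0,1]],float)
    r,_=cv2.Rodrigues(np.array(c['R'],float))
    return cv2.projectPoints(np.array(P,float).reshape(-1,1,3),r,np.array(c['t'],float),K,np.array(c['distortion'],float))[0].reshape(-1,2)
E
python3 - <<'E'
from h import *
c=dict(np.load('top0.npz')); s=dict(np.load('side0.npz'))
P=cloud(c)
def rep(u,v): print(u,v,np.round(P[v,u]).tolist())
for p in [(322,182),(322,190),(322,200),(315,172),(335,165),(205,212),(265,215),(403,160),(142,150),(388,226)]: rep(*p)
a=c['frame'][140:240,280:440]; b=s['frame'][190:290,300:430]
a=cv2.resize(a,None,fx=5,fy=5,interpolation=cv2.INTER_CUBIC)[:,:,::-1]; b=cv2.resize(b,None,fx=5,fy=5,interpolation=cv2.INTER_CUBIC)[:,:,::-1]
cv2.imwrite('pics/croptop.png',a);cv2.imwrite('pics/cropside.png',b)
for (u0,u1,v0,v1) in [(295,350,155,215)]:
    Q=P[v0:v1,u0:u1]; m=(Q[...,2]>85)
    np.set_printoptions(linewidth=250)
    print(np.round(Q[::3,::3,2]).astype(int))
Q=P[155:215,295:350].reshape(-1,3)
col=c['frame'][155:215,295:350].reshape(-1,3).astype(int)
m=(Q[:,2]>95)&(Q[:,2]<160); B=Q[m]
print(m.sum(),B.min(0),B.max(0))
E
```

```text
322 182 [560.0, -131.0, 115.0]
322 190 [538.0, -129.0, 131.0]
322 200 [511.0, -128.0, 133.0]
315 172 [587.0, -113.0, 117.0]
335 165 [619.0, -177.0, 20.0]
205 212 [489.0, 178.0, 123.0]
265 215 [481.0, 23.0, 50.0]
403 160 [623.0, -360.0, 53.0]
142 150 [657.0, 342.0, 124.0]
388 226 [440.0, -299.0, 117.0]
[[  -3   -5    0    2    0    3   -2    0    2   -1    7   -6    6    2   -2   -6   -4   -1    4]
 [  -2    1    0    4    2    0    5    2    3    2    3   -3   -8    2   -3    2   -2   -1   -2]
 [   4    1   -7   13    4    6   10   13   18    9   21   13   18   13   11   10   -4    0    2]
 [   0   -4    2   16   15   11   10   11    6   13   15   11   14   19   23   15    3    1   -1]
 [   6   -2   -5   20   13  124   13    9    9   11   16   17   12   13   19   14   -5    5    4]
 [   4    1   -1   20    9  120  102  117  114  113  116  122  115  117  125  119    1    2    5]
 [   4    1    1   14   11  128  106  112  115  118  112  114  120  124  125  120    0    3    0]
 [  -1    0    2   15   11  113   14   14  116  126  112  117   14   89  121    4   -4   -2    8]
 [1531    7  
[... 552 characters left out ...]
9   -2    2   -4    0]
 [  -1   -4   -1    0   -2  134  136  127  129  131  135  132  129  131  130    2   -1   -2   -4]
 [   7    4    2    0   -1   -1  135  135  135  133  127  135  134  125    2    0    0    3    1]
 [  -2   -2   -2   -1    3   -2  134  138  139  138  135  135  136  138   -6   -8   -1    2    0]
 [   2    0    0    6   -7    4    3   -3  141  136  136  136   -3    0    4   -4    1    5   -1]
 [   1   -2   -1    5   -6    0   -1    1    0    4    1   -4    3   -1    7   -4    6    2    6]
 [  -6   -3   -3    0    2   -5    0    6   -2    4   -3    2    1    4   -3   -3    3    6    6]]
944 [ 492.72426265 -178.8099921   101.87390076] [600.44329744 -94.37136013 141.70033449]
```

View pics/croptop.png

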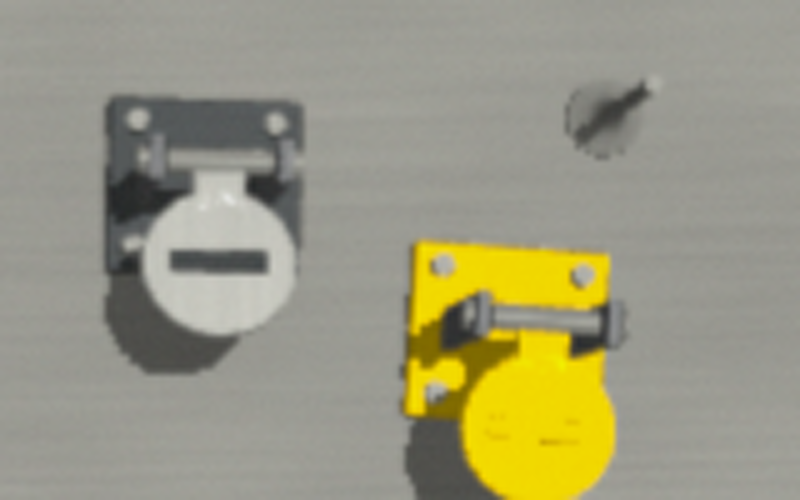

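View pics/cropside.png

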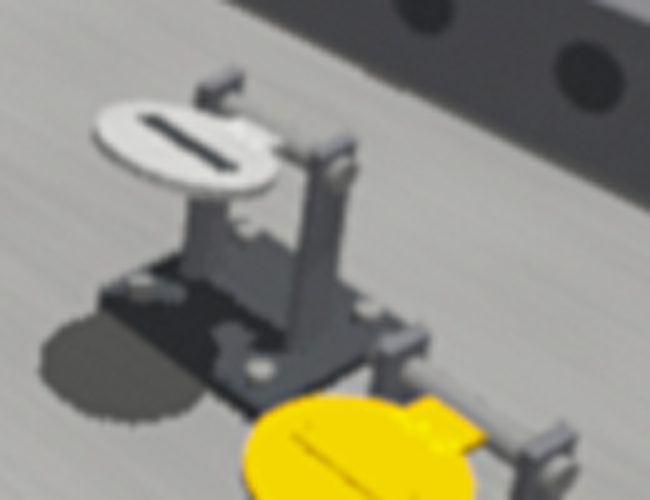

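The crops confirm it. The bare-metal round flag with a straight bar on top, at top pixel (322,190), sits on a grey stand with a pin at about row 171. It's tilted slightly up at its free edge. Next I'll fit its plane, circle and pin.

```bash
python3 - <<'E'
from h import *
c=dict(np.load('top0.npz')); P=cloud(c)
f=c['frame'].astype(int)
def cam(): return -np.array(c['R']).T@np.array(c['t'])
C=cam()
K=np.array([[c['fx'],0,c['cx']],[0,c['fy'],c['cy']],[0,0,1]],float)
def ray(uv):
    q=cv2.undistortPoints(np.array(uv,np.float32).reshape(-1,1,2),K,c['distortion'].astype(float)).reshape(-1,2)
    d=np.c_[q,np.ones(len(q))]@c['R']; return d
def onplane(uv,n,d0):
    d=ray(uv); t=(d0-C@n)/(d@n); return C+d*t[:,None]
# blade
for name,(u0,u1,v0,v1) in dict(round=(300,348,176,212),square=(184,232,192,234)).items():
    m=np.zeros(f.shape[:2],np.uint8)
    sub=f[v0:v1,u0:u1]; m[v0:v1,u0:u1]=((sub.min(-1)>185)&(P[v0:v1,u0:u1,2]>100))*255
    m=cv2.morphologyEx(m,cv2.MORPH_CLOSE,np.ones((9,9)))
    m2=cv2.erode(m,np.ones((3,3)))
    Q=P[(m2>0)&(abs(P[...,2]-125)<30)]
    A=np.c_[Q[:,:2],np.ones(len(Q))]; co=np.linalg.lstsq(A,Q[:,2],rcond=None)[0]
    n=np.array([-co[0],-co[1],1]); nn=n/np.linalg.norm(n)
    print(name,len(Q),'tilt',np.arccos(nn[2]),'dir of rise',np.arctan2(co[1],co[0]),'yaw',np.arctan2(-co[1],-co[0]))
    ct=max(cv2.findContours(m,cv2.RETR_EXTERNAL,cv2.CHAIN_APPROX_NONE)[0],key=cv2.contourArea).reshape(-1,2)
    W=onplane(ct,n,co[2]); print('x',W[:,0].min(),W[:,0].max(),'y',W[:,1].min(),W[:,1].max(),'z',W[:,2].min(),W[:,2].max(), 'rowmin..',ct.min(0),ct.max(0))
    i=W[:,0].argmin(); print('edge',W[i])
    if name=='round':
        D=W[W[:,0]<W[:,0].max()-28]
        A=np.c_[2*D[:,:2],np.ones(len(D))]; s=np.linalg.lstsq(A,(D[:,:2]**2).sum(1),rcond=None)[0]
        print('circle',s[:2],np.sqrt(s[2]+s[0]**2+s[1]**2), 'z',co@[s[0],s[1],1])
# base plate z=12, dark pixels
m=np.zeros(f.shape[:2],np.uint8)
sub=f[152:200,295:346]; m[152:200,295:346]=((sub.max(-1)<105)&(P[152:200,295:346,2]>6))*255
ct=np.vstack([k for k in cv2.findContours(m,cv2.RETR_EXTERNAL,cv2.CHAIN_APPROX_NONE)[0] if cv2.contourArea(k)>8]).reshape(-1,2)
W=onplane(ct,np.array([0,0,1.]),12.)
print(cv2.minAreaRect(W[:,:2].astype(np.float32)), W.min(0),W.max(0))
# pin pixels from crop: (165,155)->(280,160) /5 + (280,140), z=115ish
for z in (114,):
  print('pin',onplane([(280+165/5,140+158/5),(280+278/5,140+161/5),],np.array([0,0,1.]),float(z)))
  print('uprights',onplane([(280+156/5,140+156/5),(280+288/5,140+158/5),],np.array([0,0,1.]),124.))
E
```

```text
round 489 tilt 0.2458982575734981 dir of rise 3.098010475288977 yaw -0.04358217830081635
x 497.75438452667635 576.1865429579511 y -168.05620273518372 -97.36117563081007 z 117.06013162346221 136.72982338393876 rowmin.. [310 176] [337 205]
edge [ 497.75438453 -134.79200588  136.69522739]
circle [ 532.4005001  -133.11798758] 34.74812278277467 z 128.02640062665085
square 725 tilt 0.1868373734085736 dir of rise 3.0803857063744995 yaw -0.06120694721529384
x 450.81948259394153 537.1296105752441 y 144.3674715698816 222.48170445775253 z 113.70682155749478 130.0253282934425 rowmin.. [188 194] [218 226]
edge [450.81948259 146.89062922 129.53212292]
((587.1949462890625, -134.75570678710938), (107.50436401367188, 96.93120574951172), 88.35762023925781) [ 539.83463789 -189.79344526   12.        ] [637.03879151 -79.71770561  12.        ]
pin [[ 588.79299348 -108.04731383  114.        ]
 [ 585.56111339 -167.52611047  114.        ]]
uprights [[ 588.57857608 -102.64488699  124.        ]
 [ 585.62209993 -171.66162897  124.        ]]
```

The round stand's hinge is at about (588, -136), with yaw about -0.04 and flag angle about 0.25. The tool stays vertical, so I'll close the fingers and push the free edge forward and upward along its arc. Past upright I'll press the ring face over with the fingertip. First I move over in three legs.

```bash
python3 -m creep '[{"tx":0.1,"tz":-0.1,"turn":0,"fingers":0},{"tx":0.25,"tz":-0.25,"turn":0,"fingers":0},{"tx":0.4,"tz":-0.4,"turn":0,"fingers":0},{"tx":0.55,"tz":-0.55,"turn":0,"fingers":0},{"tx":0.7,"tz":-0.7,"turn":0,"fingers":0},{"tx":0.8,"tz":-0.85,"turn":0,"fingers":0},{"tx":0.8,"tz":-0.85,"turn":0,"fingers":0}]' 5
python3 -m creep '[{"tx":0.15,"tz":-0.15,"turn":0,"fingers":0},{"tx":0.3,"tz":-0.3,"turn":0,"fingers":0},{"tx":0.45,"tz":-0.45,"turn":0,"fingers":0},{"tx":0.6,"tz":-0.6,"turn":0,"fingers":0},{"tx":0.7,"tz":-0.75,"turn":0,"fingers":0},{"tx":0.8,"tz":-0.85,"turn":0,"fingers":0},{"tx":0.8,"tz":-0.85,"turn":0,"fingers":0}]'
python3 - <<'E'
from h import *
P=cloud(dict(np.load('top0.npz')))
print([np.round(P[v,u]).tolist() for u,v in [(320,92),(320,85),(320,75),(330,50),(352,36)]])
E
```

```text
[[818.0, -138.0, 56.0], [823.0, -134.0, 105.0], [853.0, -136.0, 95.0], [911.0, -162.0, 124.0], [941.0, -219.0, 138.0]]$[0]: bad value
$[0]: bad value
```

```bash
python3 -m creep '[{"tx":0.1,"ty":0,"tz":-0.1,"turn":0,"fingers":0},{"tx":0.25,"ty":0,"tz":-0.25,"turn":0,"fingers":0},{"tx":0.4,"ty":0,"tz":-0.4,"turn":0,"fingers":0},{"tx":0.55,"ty":0,"tz":-0.55,"turn":0,"fingers":0},{"tx":0.7,"ty":0,"tz":-0.7,"turn":0,"fingers":0},{"tx":0.8,"ty":0,"tz":-0.85,"turn":0,"fingers":0},{"tx":0.8,"ty":0,"tz":-0.85,"turn":0,"fingers":0}]' 5
```

```text
clock: 0.85
eef_pos: [282.3, 298.2, 205.2]
eef_rot: [-1.572, -0.0, -0.357]
wrist_force: [0.4, -0.0, -1.0]
finger_gap: 41.3
```

```bash
python3 -m creep '[{"tx":0.15,"ty":0,"tz":-0.15,"turn":0,"fingers":0},{"tx":0.3,"ty":0,"tz":-0.3,"turn":0,"fingers":0},{"tx":0.45,"ty":0,"tz":-0.45,"turn":0,"fingers":0},{"tx":0.6,"ty":0,"tz":-0.65,"turn":0,"fingers":0},{"tx":0.8,"ty":0,"tz":-0.85,"turn":0,"fingers":0},{"tx":0.8,"ty":0,"tz":-0.85,"turn":0,"fingers":0},{"tx":0.8,"ty":0,"tz":-0.85,"turn":0,"fingers":0},{"tx":0.8,"ty":0,"tz":-0.85,"turn":0,"fingers":0}]' 5
```

```text
clock: 1.65
eef_pos: [372.6, 84.1, 205.3]
eef_rot: [-1.572, 0.0, -0.356]
wrist_force: [-0.5, -0.5, 0.1]
finger_gap: 0.5
```

```bash
python3 -m creep '[{"tx":0.15,"ty":0,"tz":-0.15,"turn":-0.02,"fingers":0},{"tx":0.3,"ty":0,"tz":-0.3,"turn":-0.05,"fingers":0},{"tx":0.45,"ty":0,"tz":-0.45,"turn":-0.08,"fingers":0},{"tx":0.6,"ty":0,"tz":-0.65,"turn":-0.1,"fingers":0},{"tx":0.8,"ty":0,"tz":-0.84,"turn":-0.1,"fingers":0},{"tx":0.8,"ty":0,"tz":-0.84,"turn":-0.1,"fingers":0},{"tx":0.8,"ty":0,"tz":-0.84,"turn":-0.1,"fingers":0},{"tx":0.8,"ty":0,"tz":-0.84,"turn":-0.1,"fingers":0},{"tx":0.8,"ty":0,"tz":-0.84,"turn":-0.1,"fingers":0},{"tx":0.8,"ty":0,"tz":-0.84,"turn":-0.1,"fingers":0}]' 5
```

```text
clock: 2.65
eef_pos: [464.0, -127.9, 205.8]
eef_rot: [-1.572, -0.0, -0.04]
wrist_force: [0.5, -0.4, 0.2]
finger_gap: 0.6
```

```bash
python3 -m creep '[{"tx":0,"ty":0.12,"tz":-0.01,"turn":0,"fingers":0},{"tx":0,"ty":0.24,"tz":-0.015,"turn":0,"fingers":0},{"tx":0,"ty":0.36,"tz":-0.015,"turn":0,"fingers":0},{"tx":0,"ty":0.45,"tz":-0.015,"turn":0,"fingers":0},{"tx":0,"ty":0.45,"tz":-0.015,"turn":0,"fingers":0},{"tx":0,"ty":0.45,"tz":-0.015,"turn":0,"fingers":0}]' 5
python3 - <<'E'
from h import *
from cell import optics
a=optics.camera('side');b=optics.camera('wrist')
cv2.imwrite('pics/side1.png',cv2.resize(a['frame'][130:330,250:510],None,fx=3,fy=3)[:,:,::-1]);cv2.imwrite('pics/wrist1.png',b['frame'][:,:,::-1])
E
```

```text
clock: 3.25
eef_pos: [464.0, -130.7, 116.5]
eef_rot: [-1.572, -0.0, -0.04]
wrist_force: [0.3, 0.3, 0.6]
finger_gap: 0.4
```

View pics/side1.png

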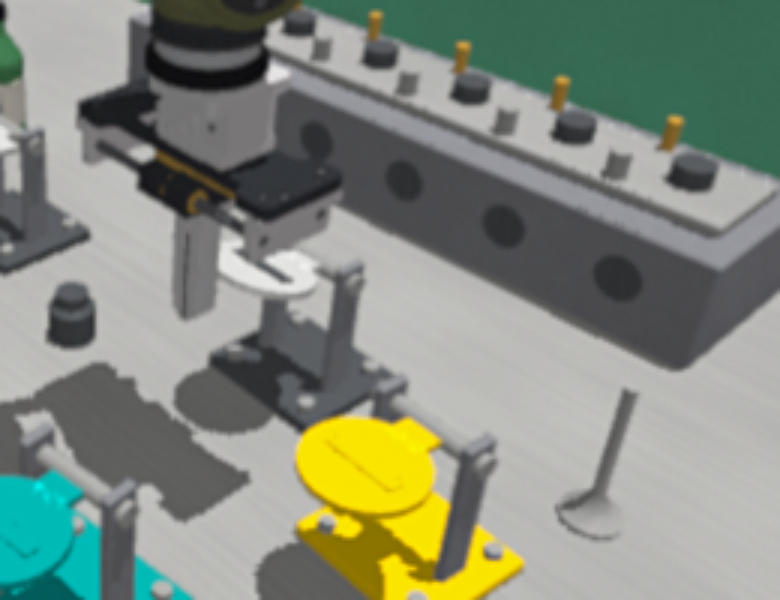

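View pics/wrist1.png

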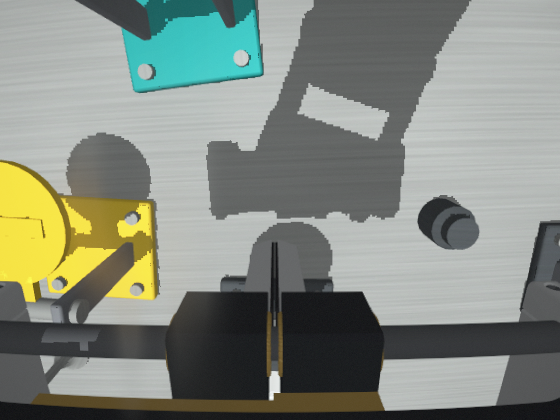

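The fingers sit centred in front of the blade's free edge, which is at wrist pixel (275,285), with the tips below edge height. They touch nothing. I'll compute the arc as offsets from this pose.

```bash
cat > path.py <<'E'
import numpy as np
from cell import monitor
H=np.array([588,-136.]);Y=-0.04
def cur():
    s=monitor.read_state(); e=s['eef_pos']; d=e[:2]-H; c,n=np.cos(Y),np.sin(Y)
    return np.array([c*d[0]+n*d[1], -n*d[0]+c*d[1], e[2]]),s
def ph1(th,lead=2,drop=15): return np.array([-98*np.cos(th)-3*np.sin(th)-8+lead,0,110+98*np.sin(th)-3*np.cos(th)-drop])
def ph2(th,r=80,push=2):
    k=3-push
    return np.array([-r*np.cos(th)-k*np.sin(th)-8,0,110+r*np.sin(th)-k*np.cos(th)])
def table(f,ths,**k):
    p,s=cur(); print('now',p.round(1),s['eef_rot'].round(3),s['wrist_force'].round(1))
    for t in ths:
        d=f(t,**k)-p; print(round(t,2),'tx %.3f ty %.3f tz %.3f'%(d[0]/200,-d[2]/200,d[1]/200))
E
python3 -c "
from path import *
table(ph1,np.arange(.25,1.6,.05))"
```

```text
now [-1.237e+02  1.000e-01  1.170e+02] [-1.572 -0.002 -0.04 ] [ 0.   0.7 -0.4]
0.25 tx 0.110 ty 0.003 tz -0.000
0.3 tx 0.116 ty -0.020 tz -0.000
0.35 tx 0.123 ty -0.044 tz -0.000
0.4 tx 0.132 ty -0.067 tz -0.000
0.45 tx 0.141 ty -0.090 tz -0.000
0.5 tx 0.151 ty -0.112 tz -0.000
0.55 tx 0.163 ty -0.133 tz -0.000
0.6 tx 0.176 ty -0.154 tz -0.000
0.65 tx 0.190 ty -0.175 tz -0.000
0.7 tx 0.204 ty -0.194 tz -0.000
0.75 tx 0.220 ty -0.213 tz -0.000
0.8 tx 0.237 ty -0.231 tz -0.000
0.85 tx 0.254 ty -0.248 tz -0.000
0.9 tx 0.272 ty -0.264 tz -0.000
0.95 tx 0.291 ty -0.280 tz -0.000
1.0 tx 0.311 ty -0.294 tz -0.000
1.05 tx 0.332 ty -0.307 tz -0.000
1.1 tx 0.353 ty -0.320 tz -0.000
1.15 tx 0.375 ty -0.331 tz -0.000
1.2 tx 0.397 ty -0.341 tz -0.000
1.25 tx 0.420 ty -0.350 tz -0.000
1.3 tx 0.443 ty -0.358 tz -0.000
1.35 tx 0.467 ty -0.365 tz -0.000
1.4 tx 0.491 ty -0.370 tz -0.000
1.45 tx 0.515 ty -0.375 tz -0.000
1.5 tx 0.539 ty -0.378 tz -0.000
1.55 tx 0.563 ty -0.379 tz -0.000
```

```bash
python3 -m creep '[{"tx":0.03,"ty":0,"tz":0,"turn":0,"fingers":0},{"tx":0.06,"ty":0,"tz":0,"turn":0,"fingers":0},{"tx":0.09,"ty":0,"tz":0,"turn":0,"fingers":0},{"tx":0.11,"ty":0,"tz":0,"turn":0,"fingers":0},{"tx":0.116,"ty":-0.02,"tz":0,"turn":0,"fingers":0},{"tx":0.123,"ty":-0.044,"tz":0,"turn":0,"fingers":0},{"tx":0.132,"ty":-0.067,"tz":0,"turn":0,"fingers":0},{"tx":0.141,"ty":-0.09,"tz":0,"turn":0,"fingers":0},{"tx":0.151,"ty":-0.112,"tz":0,"turn":0,"fingers":0},{"tx":0.151,"ty":-0.112,"tz":0,"turn":0,"fingers":0}]' 5
python3 - <<'E'
from h import *
from cell import optics
a=optics.camera('side');
cv2.imwrite('pics/side2.png',cv2.resize(a['frame'][180:280,290:400],None,fx=5,fy=5)[:,:,::-1])
E
```

```text
clock: 4.35
eef_pos: [492.7, -132.2, 139.6]
eef_rot: [-1.572, 0.004, -0.04]
wrist_force: [-23.0, -0.1, 11.2]
finger_gap: -0.0
```

View pics/side2.png

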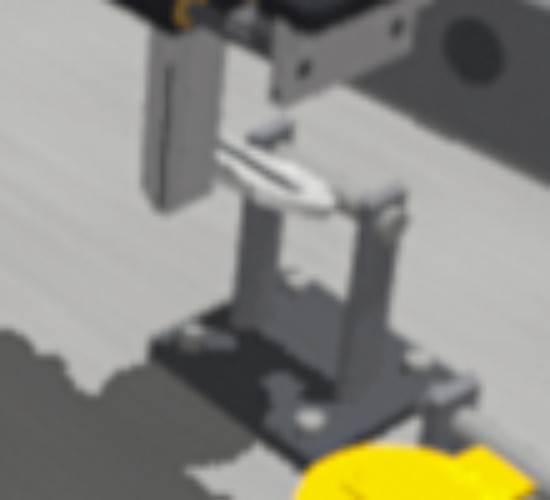

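The edge is moving and the angle is now about 0.5. The side crop shows the blade tilted up against the finger's front face at (220,150). The 23 N push is more than it needs because the edge slides up the finger. I'll cut the forward lead and raise the finger faster.

```bash

python3 -c "
from path import *
p,s=cur();print(p)
for i,t in enumerate(np.arange(.53,1.62,.06)):
    d=ph1(t,lead=0.5,drop=max(8,17-1.2*i))-p; print(round(t,2),'tx %.3f ty %.3f tz %.3f'%(d[0]/200,-d[2]/200,d[1]/200))"
```

```text
[-9.54340227e+01 -3.02524111e-02  1.39490060e+02]
0.53 tx 0.009 ty -0.002 tz 0.000
0.59 tx 0.024 ty -0.034 tz 0.000
0.65 tx 0.041 ty -0.064 tz 0.000
0.71 tx 0.058 ty -0.094 tz 0.000
0.77 tx 0.077 ty -0.122 tz 0.000
0.83 tx 0.098 ty -0.149 tz 0.000
0.89 tx 0.120 ty -0.175 tz 0.000
0.95 tx 0.142 ty -0.199 tz 0.000
1.01 tx 0.166 ty -0.220 tz 0.000
1.07 tx 0.191 ty -0.235 tz 0.000
1.13 tx 0.217 ty -0.249 tz 0.000
1.19 tx 0.244 ty -0.262 tz 0.000
1.25 tx 0.271 ty -0.273 tz 0.000
1.31 tx 0.299 ty -0.282 tz 0.000
1.37 tx 0.327 ty -0.290 tz 0.000
1.43 tx 0.356 ty -0.296 tz 0.000
1.49 tx 0.385 ty -0.300 tz 0.000
1.55 tx 0.414 ty -0.302 tz 0.000
1.61 tx 0.444 ty -0.303 tz 0.000
```

```bash
python3 -m creep '[{"tx":0.009,"ty":-0.015,"tz":0,"turn":0,"fingers":0},{"tx":0.02,"ty":-0.034,"tz":0,"turn":0,"fingers":0},{"tx":0.036,"ty":-0.064,"tz":0,"turn":0,"fingers":0},{"tx":0.055,"ty":-0.094,"tz":0,"turn":0,"fingers":0},{"tx":0.075,"ty":-0.122,"tz":0,"turn":0,"fingers":0},{"tx":0.096,"ty":-0.149,"tz":0,"turn":0,"fingers":0},{"tx":0.118,"ty":-0.175,"tz":0,"turn":0,"fingers":0},{"tx":0.14,"ty":-0.199,"tz":0,"turn":0,"fingers":0},{"tx":0.166,"ty":-0.22,"tz":0,"turn":0,"fingers":0},{"tx":0.166,"ty":-0.22,"tz":0,"turn":0,"fingers":0}]' 5
python3 - <<'E'
from h import *
from cell import optics
a=optics.camera('side');
cv2.imwrite('pics/side3.png',cv2.resize(a['frame'][180:280,290:400],None,fx=5,fy=5)[:,:,::-1])
E
```

```text
clock: 5.4
eef_pos: [526.8, -133.5, 183.9]
eef_rot: [-1.572, 0.003, -0.04]
wrist_force: [0.4, 0.2, 0.2]
finger_gap: 0.4
```

View pics/side3.png

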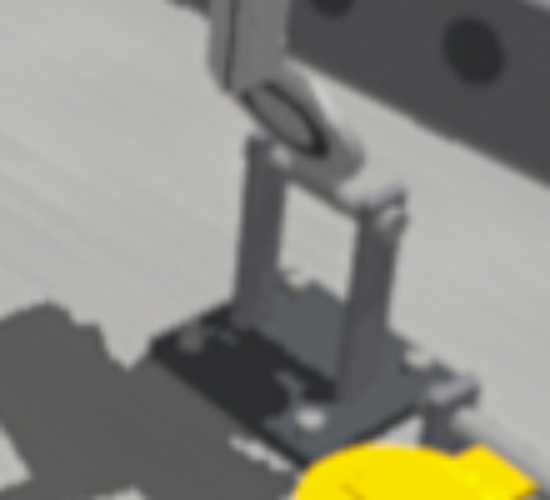

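The ring face is now visible under the raised blade at (285,115). The flag stands at about 1.0 rad and the contact force is near zero. I'll carry on through upright, then roll over into the far-side arc.

```bash
python3 -m creep '[{"tx":0.02,"ty":-0.015,"tz":0,"turn":0,"fingers":0},{"tx":0.05,"ty":-0.025,"tz":0,"turn":0,"fingers":0},{"tx":0.08,"ty":-0.035,"tz":0,"turn":0,"fingers":0},{"tx":0.11,"ty":-0.035,"tz":0,"turn":0,"fingers":0},{"tx":0.14,"ty":-0.035,"tz":0,"turn":0,"fingers":0},{"tx":0.17,"ty":-0.035,"tz":0,"turn":0,"fingers":0},{"tx":0.2,"ty":-0.035,"tz":0,"turn":0,"fingers":0},{"tx":0.23,"ty":-0.035,"tz":0,"turn":0,"fingers":0},{"tx":0.26,"ty":-0.035,"tz":0,"turn":0,"fingers":0},{"tx":0.28,"ty":-0.035,"tz":0,"turn":0,"fingers":0},{"tx":0.28,"ty":-0.035,"tz":0,"turn":0,"fingers":0}]' 5
python3 - <<'E'
from h import *
from cell import optics
a=optics.camera('side');
cv2.imwrite('pics/side4.png',cv2.resize(a['frame'][160:280,290:400],None,fx=5,fy=5)[:,:,::-1])
from path import *
table(ph2,np.arange(1.55,3.2,.07),push=1)
E
```

```text
clock: 6.55
eef_pos: [582.8, -135.7, 190.1]
eef_rot: [-1.572, 0.004, -0.04]
wrist_force: [0.2, 0.2, -0.5]
finger_gap: 0.7
now [-5.400e+00  1.000e-01  1.901e+02] [-1.572  0.003 -0.04 ] [0.3 0.1 0.7]
1.55 tx -0.031 ty 0.001 tz -0.001
1.62 tx -0.003 ty 0.000 tz -0.001
1.69 tx 0.025 ty 0.002 tz -0.001
1.76 tx 0.053 ty 0.006 tz -0.001
1.83 tx 0.080 ty 0.011 tz -0.001
1.9 tx 0.107 ty 0.019 tz -0.001
1.97 tx 0.133 ty 0.028 tz -0.001
2.04 tx 0.159 ty 0.039 tz -0.001
2.11 tx 0.184 ty 0.052 tz -0.001
2.18 tx 0.208 ty 0.067 tz -0.001
2.25 tx 0.231 ty 0.083 tz -0.001
2.32 tx 0.252 ty 0.101 tz -0.001
2.39 tx 0.273 ty 0.120 tz -0.001
2.46 tx 0.291 ty 0.141 tz -0.001
2.53 tx 0.309 ty 0.163 tz -0.001
2.6 tx 0.325 ty 0.186 tz -0.001
2.67 tx 0.339 ty 0.210 tz -0.001
2.74 tx 0.351 ty 0.235 tz -0.001
2.81 tx 0.362 ty 0.261 tz -0.001
2.88 tx 0.371 ty 0.287 tz -0.001
2.95 tx 0.378 ty 0.314 tz -0.001
3.02 tx 0.383 ty 0.342 tz -0.001
3.09 tx 0.386 ty 0.370 tz -0.001
3.16 tx 0.387 ty 0.398 tz -0.001
```

View pics/side4.png

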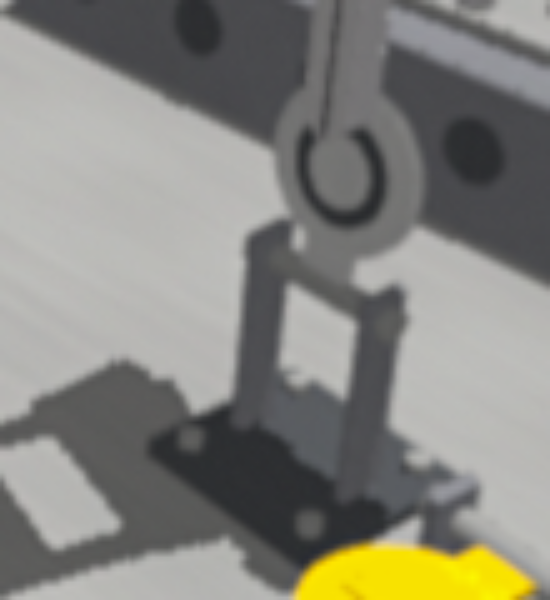

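The blade stands upright with the ring facing the robot at (345,170) and the finger on its upper half. Next is the far-side arc, ending short of the stop.

```bash
python3 -m creep '[{"tx":0.025,"ty":0.002,"tz":0,"turn":0,"fingers":0},{"tx":0.053,"ty":0.006,"tz":0,"turn":0,"fingers":0},{"tx":0.08,"ty":0.011,"tz":0,"turn":0,"fingers":0},{"tx":0.107,"ty":0.019,"tz":0,"turn":0,"fingers":0},{"tx":0.133,"ty":0.028,"tz":0,"turn":0,"fingers":0},{"tx":0.159,"ty":0.039,"tz":0,"turn":0,"fingers":0},{"tx":0.184,"ty":0.052,"tz":0,"turn":0,"fingers":0},{"tx":0.208,"ty":0.067,"tz":0,"turn":0,"fingers":0},{"tx":0.231,"ty":0.083,"tz":0,"turn":0,"fingers":0},{"tx":0.252,"ty":0.101,"tz":0,"turn":0,"fingers":0},{"tx":0.273,"ty":0.12,"tz":0,"turn":0,"fingers":0},{"tx":0.291,"ty":0.141,"tz":0,"turn":0,"fingers":0},{"tx":0.309,"ty":0.163,"tz":0,"turn":0,"fingers":0},{"tx":0.325,"ty":0.186,"tz":0,"turn":0,"fingers":0},{"tx":0.339,"ty":0.21,"tz":0,"turn":0,"fingers":0},{"tx":0.351,"ty":0.235,"tz":0,"turn":0,"fingers":0},{"tx":0.362,"ty":0.261,"tz":0,"turn":0,"fingers":0},{"tx":0.371,"ty":0.287,"tz":0,"turn":0,"fingers":0},{"tx":0.371,"ty":0.287,"tz":0,"turn":0,"fingers":0}]' 5
python3 - <<'E'
from h import *
from cell import optics
a=optics.camera('side');
cv2.imwrite('pics/side5.png',cv2.resize(a['frame'][160:280,300:420],None,fx=5,fy=5)[:,:,::-1])
from path import *
table(ph2,[2.88,2.95,3.02,3.09,3.14],push=1)
E
```

```text
clock: 8.5
eef_pos: [656.5, -138.5, 131.5]
eef_rot: [-1.572, 0.004, -0.04]
wrist_force: [-0.7, -0.3, 0.1]
finger_gap: 0.3
now [ 68.6   0.2 132. ] [-1.572  0.004 -0.04 ] [0.2 0.4 0.2]
2.88 tx 0.001 ty -0.003 tz -0.001
2.95 tx 0.008 ty 0.024 tz -0.001
3.02 tx 0.013 ty 0.052 tz -0.001
3.09 tx 0.016 ty 0.079 tz -0.001
3.14 tx 0.017 ty 0.099 tz -0.001
```

View pics/side5.png

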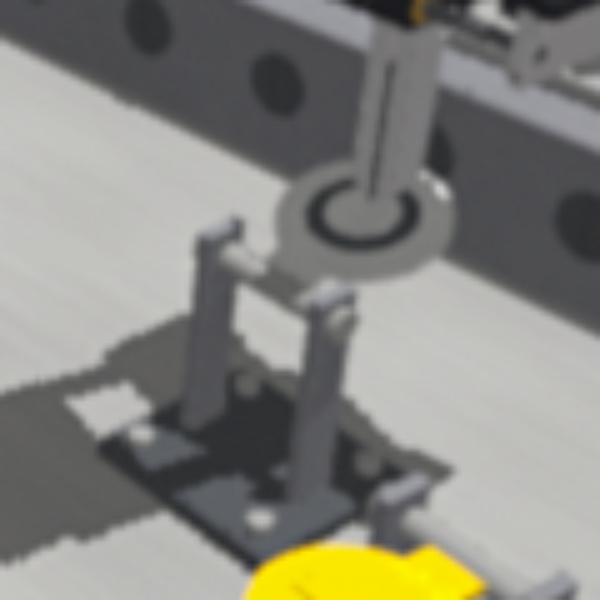

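The blade is nearly down on the far side, with the ring on top at (362,215). Now I press the last bit gently onto the stop.

```bash
python3 -m creep '[{"tx":0.007,"ty":0.024,"tz":0,"turn":0,"fingers":0},{"tx":0.012,"ty":0.048,"tz":0,"turn":0,"fingers":0},{"tx":0.015,"ty":0.07,"tz":0,"turn":0,"fingers":0},{"tx":0.016,"ty":0.085,"tz":0,"turn":0,"fingers":0},{"tx":0.016,"ty":0.095,"tz":0,"turn":0,"fingers":0},{"tx":0.016,"ty":0.095,"tz":0,"turn":0,"fingers":0},{"tx":0.016,"ty":0.095,"tz":0,"turn":0,"fingers":0}]' 5
```

```text
clock: 9.25
eef_pos: [659.7, -138.7, 113.3]
eef_rot: [-1.572, 0.003, -0.04]
wrist_force: [-0.5, 0.8, 4.3]
finger_gap: 0.4
```

```bash
python3 -m creep '[{"tx":0,"ty":0.008,"tz":0,"turn":0,"fingers":0},{"tx":0,"ty":0.015,"tz":0,"turn":0,"fingers":0},{"tx":0,"ty":0.015,"tz":0,"turn":0,"fingers":0}]' 5
```

```text
clock: 9.55
eef_pos: [659.9, -138.7, 112.8]
eef_rot: [-1.572, 0.002, -0.04]
wrist_force: [-9.2, 2.5, 20.7]
finger_gap: 0.6
```

The flag is firmly on the stop: 21 N with only 0.5 mm of further movement. I'll lift straight off, then back up and away to look.

```bash
python3 -m creep '[{"tx":0,"ty":-0.02,"tz":0,"turn":0,"fingers":0},{"tx":0,"ty":-0.08,"tz":0,"turn":0,"fingers":0},{"tx":0,"ty":-0.2,"tz":0,"turn":0,"fingers":0},{"tx":0,"ty":-0.35,"tz":0,"turn":0,"fingers":0},{"tx":0,"ty":-0.5,"tz":0,"turn":0,"fingers":0},{"tx":-0.15,"ty":-0.6,"tz":0,"turn":0,"fingers":0},{"tx":-0.35,"ty":-0.6,"tz":0,"turn":0,"fingers":0},{"tx":-0.55,"ty":-0.6,"tz":0,"turn":0,"fingers":0},{"tx":-0.75,"ty":-0.6,"tz":0,"turn":0,"fingers":0},{"tx":-0.95,"ty":-0.6,"tz":0,"turn":0,"fingers":0},{"tx":-1,"ty":-0.6,"tz":0,"turn":0,"fingers":0},{"tx":-1,"ty":-0.6,"tz":0,"turn":0,"fingers":0},{"tx":-1,"ty":-0.6,"tz":0,"turn":0,"fingers":0}]' 5
python3 - <<'E'
from h import *
from cell import optics
a=optics.camera('side');t=optics.camera('top')
cv2.imwrite('pics/side6.png',a['frame'][:,:,::-1]);cv2.imwrite('pics/top6.png',t['frame'][:,:,::-1])
cv2.imwrite('pics/side6c.png',cv2.resize(a['frame'][160:280,300:420],None,fx=5,fy=5)[:,:,::-1])
np.savez('side6.npz',**{k:np.array(v) for k,v in a.items()});np.savez('top6.npz',**{k:np.array(v) for k,v in t.items()})
E
```

```text
clock: 10.85
eef_pos: [461.2, -130.8, 233.6]
eef_rot: [-1.572, 0.001, -0.04]
wrist_force: [-0.0, -0.1, -0.2]
finger_gap: -0.0
```

View pics/side6.png

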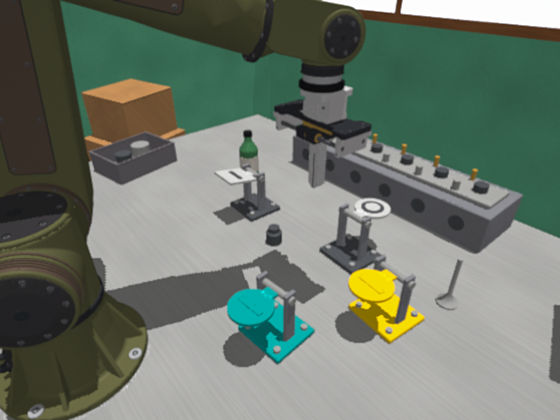

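View pics/top6.png

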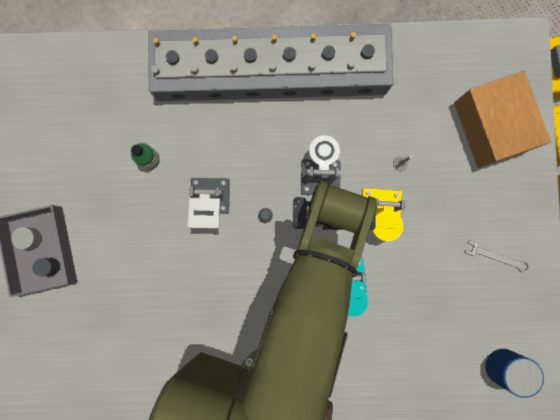

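View pics/side6c.png

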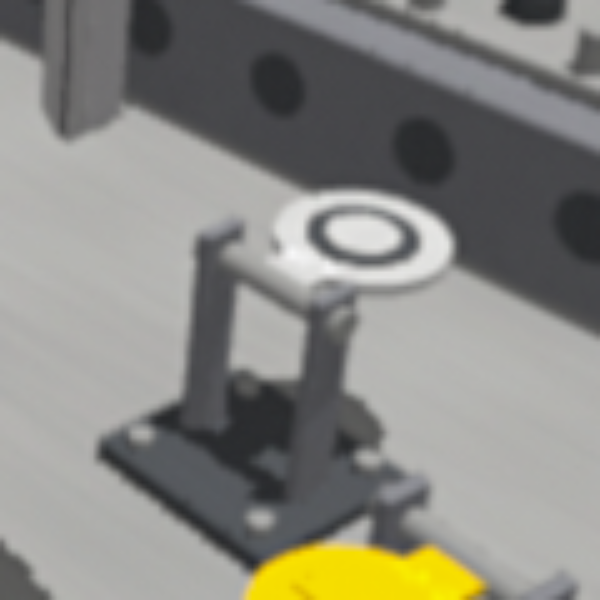

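```bash
python3 - <<'E'
from h import *
for k in '06':
    c=dict(np.load(f'top{k}.npz')); P=cloud(c); f=c['frame'].astype(int)
    for n,(u0,u1,v0,v1) in dict(far=(305,345,133,165),square=(184,232,192,234)).items():
        m=np.zeros(f.shape[:2],np.uint8); m[v0:v1,u0:u1]=((f[v0:v1,u0:u1].min(-1)>185)&(P[v0:v1,u0:u1,2]>90))
        m=cv2.erode(m,np.ones((3,3)));Q=P[m>0]
        if len(Q)<50: continue
        co=np.linalg.lstsq(np.c_[Q[:,:2],np.ones(len(Q))],Q[:,2],rcond=None)[0]
        print(k,n,len(Q),'slope',co[:2].round(3),'mean z',Q[:,2].mean().round(1),'xy',Q[:,:2].mean(0).round(1))
a=np.load('top0.npz')['frame'].astype(int);b=np.load('top6.npz')['frame'].astype(int)
s0=np.load('side0.npz')['frame'].astype(int);s6=np.load('side6.npz')['frame'].astype(int)
D=abs(a-b).max(-1)
for n,(u0,u1,v0,v1) in dict(square=(184,232,172,234),bottle=(125,165,135,175),valve=(390,415,148,175),collar=(255,275,205,225)).items(): print(n,'top',(D[v0:v1,u0:u1]>30).sum())
D=abs(s0-s6).max(-1)
for n,(u0,u1,v0,v1) in dict(square=(212,282,165,220),bottle=(236,262,128,165),valve=(432,465,255,312),collar=(263,285,222,247)).items(): print(n,'side',(D[v0:v1,u0:u1]>30).sum())
E
```

```text
0 square 522 slope [-0.19   0.015] mean z 122.6 xy [489.  182.4]
6 far 258 slope [-1.955  0.99 ] mean z 119.1 xy [ 645.3 -139.9]
6 square 602 slope [-0.755 -1.421] mean z 127.4 xy [487.7 181.1]
square top 0
bottle top 0
valve top 0
collar top 0
square side 0
bottle side 0
valve side 0
collar side 0
```

```bash
python3 - <<'E'
from h import *
c=dict(np.load('top6.npz')); P=cloud(c); f=c['frame'].astype(int)
for n,(u0,u1,v0,v1) in dict(far=(305,345,133,165),square=(184,232,192,234)).items():
    m=np.zeros(f.shape[:2],np.uint8); m[v0:v1,u0:u1]=((f[v0:v1,u0:u1].min(-1)>185)&(abs(P[v0:v1,u0:u1,2]-118)<25))
    m=cv2.erode(m,np.ones((3,3)));Q=P[m>0]
    co=np.linalg.lstsq(np.c_[Q[:,:2],np.ones(len(Q))],Q[:,2],rcond=None)[0]
    print(n,len(Q),'slope',co[:2].round(3),'mean z',Q[:,2].mean().round(1))
E
```

```text
far 248 slope [-0.011  0.014] mean z 113.6
square 581 slope [-0.178  0.004] mean z 122.6
```

The round flag lies flat, with a slope of about 0.01 and its top at 113.6 mm. The ring is on top, and nothing else moved. Handing in.

```bash
python3 -c "
from cell import manip; print(manip.sign_off())"
```

```text
the job is handed in; nothing more can be done
None
```

The round flag on the grey stand is flipped right over and lies flat on the far side with the ring mark on top; I handed the job in at about 11 s. I pushed it round steadily with the closed fingertips, from the free edge up through upright, then down from above onto the stop. Then I lifted the arm clear.

**Last checks:**
- **Round flag:** the blade's slope is about 0.01 and its top is at 113.6 mm, against 113 mm expected for lying flat. The ring shows in both the top and side views.
- **Everything else:** the square flag, bottle, valve and collar showed no changed pixels in either view.
- **Forces:** the wrist force was near zero after I let go. The highest readings, taken at the end of each move, were about 26 N early in the push (the edge was sliding up the finger) and about 23 N when seating it on the stop.
- **Failed or disagreed:** the first two move commands were refused because I left out one value, so nothing moved. My first slope fit gave nonsense because of missing depth readings; the figures above are from the refit without them.

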